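Find the hidden release notch of the sample chamber by feel and open it

ROBOT

A 6-joint arm with a two-finger parallel gripper is mounted at the origin on a cart in front of the work surface, level with it; the furniture and walls round the work are solid. World frame = base frame: x ahead of the robot, y to its left, z up, the work surface at z = 0. Lengths are in mm, angles in rad, forces in N, time in s.
With the tool pointing down it reaches from about 275 to 750 mm from the base axis. Payload 10.2 kg.
Tool frame: the origin (TCP) lies between the finger pads; the fingertips stand 17 mm ahead of it and the grasp point (between the pads) lies 2 mm behind it (tips_ahead is the distance from the TCP to the fingertips, in mm); z points along the fingers, y is the line along which they close (so a half turn about z gives the same grasp; the last joint's range is limited). The gripper opens to 85 mm and grips with 20 to 120 N. Pads are 22 mm wide; open, the fingers measure 114 mm over their backs; the gripper's body (76 mm by 85 mm) begins 54 mm behind the grasp point. The pads swing forward as they close: fully open they stand 13 mm farther back than shut.
Start: joints at [0.883, 0.313, 1.498, -0, 1.331, -0.223], TCP at [235.341, 469.304, 248.294] pointing down, gripper open.
Joint ranges: [-2.94, 2.94], [-0.97, 2.17], [0.19, 2.56], [-1.23, 4.37], [0.02, 3.11], [-2.88, 2.88]. Speed limits (rad/s): [2.39, 2.39, 3.01, 3.14, 3.14, 3.14].

INTERFACE

Orientations are given as a unit quaternion [w, x, y, z].
In Python, from rig import sense, capture, finish_job, boxes_of, tips_ahead gives the robot as it stands.
- The arm moves only by the tool drive_tool, never from a script. Its argument "commands" is text: rows parted by semicolons, each of 7 numbers parted by spaces: the shift along the world's x, y, z in units of 0.1 m (1.0 is 0.1 m), then the turn, a rotation vector about the world's x, y, z in units of pi/4 rad (1.0 is pi/4 rad), then the opening in per cent of the stroke, from 0 (shut) to 100 (fully open). A call has 1 to 20 rows; each row shifts and turns the commanded pose from where the row before left it; what a row does not reach is not made up. A row lasts 1/12 s, in which the tool goes at most 41.7 mm and 7.16 degrees, less where a joint would pass 70% of its speed; a pose out of reach is approached as far as the arm can. A call with a number of a shift or a turn outside -1 to 1 is refused whole. A call with a gripper value outside its range is refused whole. The fingers move at their own pace and stop on an object; "force" is the grip in N (left out, the last holds). Time passes only in rows, so rows that do not move let the fingers close. It gives the time, the measured TCP pose, the force, the opening and the grip force at its end, in the units of the state.
- sense(): the state, without advancing time (a new reading comes with each control period).
- capture(name): name is "scene" or "top"; returns a dict with "pixels" (480x640x3 uint8, blue, green, red), "fov_y" (degrees; the focal length in pixels is half the picture's height over the tangent of half this angle, whatever the lens; pixels are square), "cx", "cy" (the principal point, pixels), "position" and "attitude" of the camera in the world. Camera axes: x right, y down, z forward; pixel columns grow to the right and rows downward; lengths in mm; the calibration is good to about 2 mm. A picture is of the moment at which its call begins. There is no depth.
- finish_job(): hands the job in; it is judged then, once.
Trained networks look in a picture, given as the dict that the camera call returned (one of the last four; its "shot" number tells which), for a name from the list of things; names that differ only in an ending like _2 or _b are one class to them, and where a whole thing is asked for, a point or a joint stands for the part that bears it (a point fixed in the world has none). Each returns a list of dicts, best first, with "confidence" (0 to 1); they miss things now and then, are a little off and sometimes report something else, mostly with a low value. They report only what shows in the picture. A call takes as long as a camera call.
- boxes_of(picture, name): "position" ([column, row] in pixels, amid what is visible of it).
The state is a dict: "time_s": time; "joints": joint angles; "dq": joint speeds; "tau": joint torques, N m; "eef_pos": TCP position; "ee_rot": TCP orientation; "force": force on the tool from outside, world axes, zero at the start; "wrist_torque": the same for the moment, N m; "grip_width": opening from 0.0 (shut) to 1.0 (fully open); "grip_force": force on a finger pad.
Only numpy, scipy, OpenCV 4.12 (cv2) and the standard library are available. Lean on these libraries where they do the work, as an engineer would, in place of code of your own. Each camera call takes 0.05 s, during which the arm holds its last target. There are 200 camera calls.

TASK

The sliding cover of the grey sample chamber is locked by a cam under its winged knob. Turn the knob slowly clockwise, feeling for the torque dip where the hidden notch comes in, and with the knob in the notch slide the cover fully open to the right. Do not force the cover against the lock, and leave the other things on the bench where they are.

Things in the scene. Friction and masses are not known exactly. Their poses are not given: they have to be found in the camera images.
- chamber: grey metal box 180 (x) x 120 (y) x 70 mm high, fixed to the bench. Origin: centre of its underside; x from the knob end (nearer the robot) to the cover end, y to the left, z up. Knob on its top at x -38 mm, y 0. The cover lies on top between two guide rails (9 mm high, along y, at x 5 and 82 mm), over a well with two vials. The lock's ring inside cannot be seen.
- knob_grip (a point): middle of the knob's upright wing, on the vertical turning axis, 94 mm above the bench. The wing is a black bar 46 mm long, 14 mm thick, 80 to 105 mm above the bench, on a round skirt of radius 24 mm whose top is 81 mm above the bench. x axis along the wing, y across its thickness, z up; turns with the knob.
- knob (a joint): angle of the knob, rad: 0 at its rest stop (wing 0.75 counterclockwise of the chamber's x axis), grows clockwise seen from above, far stop at 1.6. Starts within 0.1 of rest. The notch is at another, unmarked angle every time, between 0.4 and 1.4. It may be turned back if overshot.
- knob_axis (a point): where the knob's axis meets the chamber's top, 70 mm up; axes as the chamber's. Feel, N m against turning on: steady drag 0.1 or less; in the last 0.07 rad before the notch's centre it dips to between -0.1 and -0.3 (the knob pulls ahead), past the centre it leaps to +0.3 to +0.5, gone 0.07 further on. Let go within 0.05 rad of the centre it settles there and the cover is free; elsewhere locked.
- cover (a joint): travel of the sliding cover, m; 0 shut, 0.050 fully open at its stop. It slides along the chamber's -y (to the right), with 1.5 N of friction. Locked, it gives only 3 mm and then meets the ring.
- cover_grip (a point): middle of the cover's handle, 92 mm above the bench, moves with the cover. The handle is a black upright bar 40 mm long along x, 12 mm thick along y, 75 to 102 mm above the bench, on a cover plate 70 x 60 mm whose top is 76 mm above the bench. Axes as the chamber's. Shut, it is at x = 43 mm, y = 25 mm in the chamber's frame.
- bottle_blue: small bottle with a blue screw cap, 54 mm wide, 113 mm high, standing left of the chamber; a bystander. Origin under its centre.
- petri: covered petri dish, 61 mm wide, 14 mm high, lying in front to the right of the chamber; a bystander. Origin under its centre.
- sachet: flat sachet 48 x 68 x 9 mm, lying in front to the left of the chamber; a bystander. Origin under its centre.

How it is judged (in metres and radians):
On the way:
1. the knob has been turned clockwise to at least 0.3 rad, the cover still shut (value of joint knob above 0.3 rad and value of joint cover below 0.01 m), for 0.1 s.
At the end, for the whole second after the job is handed in: The cover stands open by at least 44 of its 50 mm, at rest and released; bottle, petri dish and sachet are within 30 mm of where they started (value of joint cover above 0.044 m and velocity of joint cover between -0.01 and 0.01 m/s and distance of each of bottle_blue, petri, sachet from where it was at the start of the episode below 0.03 m); the robot touches nothing.
It fails at once if the cover is forced against its lock (its tongue presses on the cam ring with more than 20 N) (contact force between cover_c2 and anything else above 20 N).
It fails at once if the blue-capped bottle is knocked over (angle between bottle_blue's own z axis and vertical above 0.5 rad).
It also fails if it takes over 72 s, if anything falls off the work surface, if the arm or the gripper's body presses on something with over 40 N, if the wrist force passes 120 N, or if a joint passes its speed limit or range.

## Working session

There is one attempt and no reset: what is moved stays moved. The work goes in short steps, Python scripts to look and compute and a tool call to move; the robot and the scene stay as the last step left them, time stands still between calls to the robot, and variables do not carry over. Pictures are saved under pics/ and viewed, at most 10 in all, crops included, and the job is handed in when it is done.

Besides the shell and the picture viewer there is one more tool, called after "Emit:" as name(argument=value, ...) on one line, values as JSON. drive_tool: Moves the arm, as the interface text tells. Shifts and turns lie within -1 to 1; 1 stands for 0.1 m of shift or pi/4 rad of turn. Its arguments: {"type":"object","properties":{"commands":{"type":"string"},"force":{"type":"number"}},"required":["commands"]}

```bash
mkdir -p pics; cat > h.py <<'E'
import numpy as np, cv2
from scipy.spatial.transform import Rotation as R
def cam(p):
    f=240/np.tan(np.radians(p["fov_y"])/2)
    a=np.array(p["attitude"],float)
    M=a if a.shape==(3,3) else R.from_quat(a,scalar_first=True).as_matrix()
    return f,M,np.array(p["position"],float)
def onplane(p,uv,z):
    f,M,c=cam(p); d=M@np.array([(uv[0]-p["cx"])/f,(uv[1]-p["cy"])/f,1]); return c+d*(z-c[2])/d[2]
def proj(p,X):
    f,M,c=cam(p); q=(np.atleast_2d(X)-c)@M; return q[:,:2]/q[:,2:]*f+[p["cx"],p["cy"]]
E
python3 - <<'E'
from rig import *; from h import *
for n in("scene","top"):
    p=capture(n); cv2.imwrite(f"pics/{n}0.png",p["pixels"]); print(n,p["position"],p["attitude"],p["fov_y"],p["cx"],p["cy"])
    for t,z in(("knob_grip",94),("cover_grip",92),("chamber",70),("bottle_blue",60),("petri",7),("sachet",5)):
        b=boxes_of(p,t)[:1]
        for x in b: print(t,x["position"],x["confidence"],onplane(p,x["position"],z).round(0))
print(sense(),tips_ahead)
E
```

```text
scene [ 156.19427138 -682.43967666  807.03093913] [-0.34621751  0.90182517 -0.24130279  0.09283191] 48.04977830075615 320.5257917166829 240.38267788736167
knob_grip [348.4, 238.1] 0.96 [ 523. -146.   94.]
cover_grip [380.0, 219.3] 0.74 [ 600. -134.   92.]
chamber [361.4, 249.5] 0.91 [ 541. -164.   70.]
bottle_blue [278.6, 192.1] 0.69 [485.  57.  60.]
petri [301.2, 389.9] 0.97 [ 329. -322.    7.]
sachet [237.8, 223.0] 0.66 [393.  70.   5.]
top [ 355.84278567 -109.02354228  920.06949888] [-0.03746313  0.71636415 -0.69455417  0.05489459] 52.03279389313527 313.3475020387652 236.8161298596467
knob_grip [321.2, 206.4] 0.75 [ 518. -140.   94.]
cover_grip [311.5, 156.2] 0.63 [ 606. -121.   92.]
chamber [323.7, 187.0] 0.8 [ 557. -144.   70.]
bottle_blue [201.7, 223.7] 0.89 [486.  69.  60.]
petri [419.1, 318.3] 0.64 [ 331. -329.    7.]
sachet [199.8, 276.3] 0.83 [396.  78.   5.]
{'time_s': 0.7, 'joints': array([ 8.82578994e-01,  3.12876819e-01,  1.49769022e+00,  6.16288679e-06,
        1.33100695e+00, -2.23400817e-01]), 'dq': array([-0.00038973, -0.00043543, -0.00225808, -0.00019133, -0.00080101,
        0.00145535]), 'tau': array([ 5.46627398e-04, -4.12110579e+01, -2.59873652e+01, -1.27457670e-04,
        5.29809731e-04,  3.56716077e-05]), 'eef_pos': array([235.35047197, 469.3001813 , 248.30972817]), 'ee_rot': array([1.42029635e-06, 2.30322413e-01, 9.73114375e-01, 9.69714405e-06]), 'force': array([-0.24330882, -0.70052349,  0.31079926]), 'wrist_torque': array([ 0.0432098 , -0.04891547, -0.00661753]), 'grip_force': 0.0, 'grip_width': 1.0011360209957836} 17.0
```

View pics/top0.png

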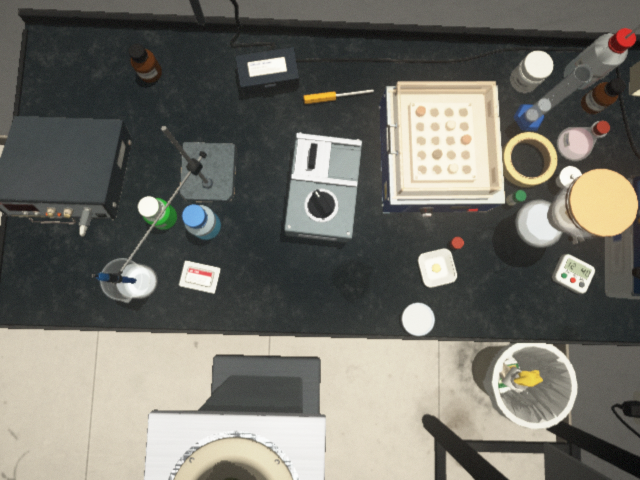

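View pics/scene0.png

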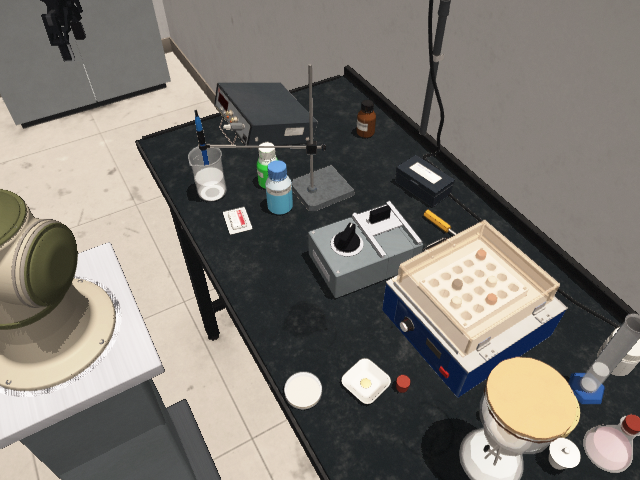

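The top view shows the chamber at about (323,187), turned slightly, with the knob at (321,205) and the handle at (312,156). The blue-capped bottle is at (202,222), clear of the chamber. I'll zoom in for the yaw and wing angle.

```bash
python3 - <<'E'
from rig import *; from h import *
from scipy.optimize import least_squares
p=capture("top"); im=p["pixels"]
def w(x,y,yaw,P): 
    c,s=np.cos(yaw),np.sin(yaw); return [[x+c*a-s*b,y+s*a+c*b,z] for a,b,z in P]
K=boxes_of(p,"knob_grip")[0]["position"]
# dark blobs for knob wing and handle
g=im.max(2); m=(g<60).astype(np.uint8); m[:,:285]=0;m[:,365:]=0;m[:130]=0;m[240:]=0
n,l,st,ce=cv2.connectedComponentsWithStats(m)
for i in range(1,n):
    if st[i][4]>20: print(st[i],ce[i])
px=np.array([[286,233],[353,241],[362,138],[297,132]],float)
P=[[-90,60,70],[-90,-60,70],[90,-60,70],[90,60,70]]
r=least_squares(lambda v:(proj(p,w(*v,P))-px).ravel(),[555,-140,0.0]); print(r.x,r.fun.round(1))
x,y,yaw=r.x
big=cv2.resize(im[125:250,265:385],None,fx=4.6,fy=4.6,interpolation=cv2.INTER_CUBIC)
def dr(Q,col): 
    q=((proj(p,w(x,y,yaw,Q))-[265,125]+.5)*4.6).astype(int); cv2.polylines(big,[q],True,col,1)
dr(P,(0,0,255)); dr([[23,19,102],[63,19,102],[63,31,102],[23,31,102]],(0,255,0))
dr([[-38+24*np.cos(t),24*np.sin(t),81] for t in np.linspace(0,6.2,40)],(255,0,255))
c,s=np.cos(.75),np.sin(.75)
dr([[-38+c*a-s*b,s*a+c*b,105] for a,b in((-23,-7),(23,-7),(23,7),(-23,7))],(0,255,255))
cv2.imwrite("pics/ov.png",big)
E
```

```text
[285 130  12  85 332] [288.20180723 161.32228916]
[322 130  11   5  27] [326.74074074 131.85185185]
[309 145   7  23  76] [311.69736842 156.07894737]
[309 193  24  25 375] [319.952      205.80533333]
[360 222   5   9  21] [362.85714286 226.        ]
[354 228   9   8  21] [358.23809524 231.61904762]
[285 232  34   8 101] [296.36633663 237.55445545]
[352 236  12   4  22] [356.72727273 238.04545455]
[ 5.60367016e+02 -1.45608578e+02 -7.02667292e-02] [-0.6 -1.   0.8 -2.   0.7  2.1 -0.9  1.1]
```

View pics/ov.png

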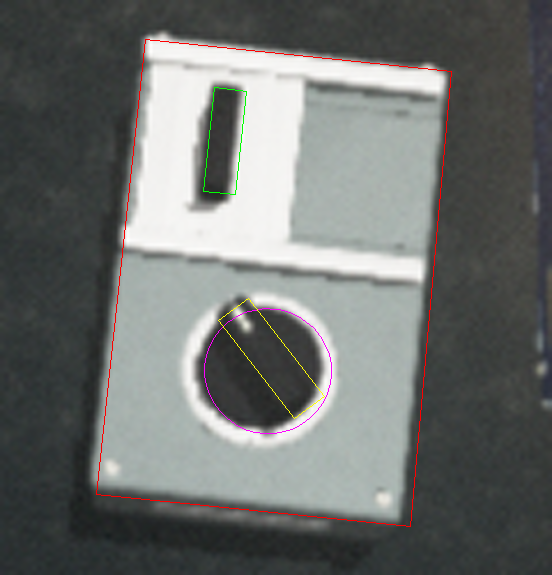

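The overlay fits to about 2 mm. The chamber is at about (560.5,-144), yaw -0.07, and the knob axis is at about (522.5,-141.5). The wing is at about 0.64 rad in the world, so tool y should be at about -0.94. I'll raise the tool, then carry it across above the stand.

Emit:
drive_tool(commands="0 0 0.38 0 0 0 100;0 0 0.38 0 0 0 100;0 0 0.38 0 0 0 100;0.169 -0.36 0 0 0 -0.153 100;0.169 -0.36 0 0 0 -0.153 100;0.169 -0.36 0 0 0 -0.153 100;0.169 -0.36 0 0 0 -0.153 100;0.169 -0.36 0 0 0 -0.153 100;0.169 -0.36 0 0 0 -0.153 100;0.169 -0.36 0 0 0 -0.153 100;0.169 -0.36 0 0 0 -0.153 100;0.169 -0.36 0 0 0 -0.153 100;0.169 -0.36 0 0 0 -0.153 100;0.169 -0.36 0 0 0 -0.153 100;0.169 -0.36 0 0 0 -0.153 100;0.169 -0.36 0 0 0 -0.153 100;0.169 -0.36 0 0 0 -0.153 100;0.169 -0.36 0 0 0 -0.153 100;0.169 -0.36 0 0 0 -0.153 100;0.169 -0.36 0 0 0 -0.153 100", force=40)

```text
time_s: 2.47
eef_pos: [523.0, -144.7, 362.3]
ee_rot: [0.0, 0.951, 0.309, 0.0]
force: [0.3, 1.0, 0.9]
grip_width: 0.999
grip_force: 0.0
```

Emit:
drive_tool(commands="0 0.03 -0.4 0 0 0 100;0 0 -0.4 0 0 0 100;0 0 -0.4 0 0 0 100;0 0 -0.4 0 0 0 100;0 0 -0.4 0 0 0 100;0 0 -0.3 0 0 0 60;0 0 -0.2 0 0 0 60;0 0 -0.11 0 0 0 60;0 0 0 0 0 0 50;0 0 0 0 0 0 50", force=25)

```text
time_s: 3.3
eef_pos: [523.1, -139.9, 102.0]
ee_rot: [0.0, 0.95, 0.312, 0.0]
force: [0.8, 0.1, 0.3]
grip_width: 0.498
grip_force: 0.0
```

```bash
python3 - <<'E'
from rig import *; from h import *
s=sense(); print(s["eef_pos"],s["force"],s["grip_width"],s["wrist_torque"])
p=capture("scene"); cv2.imwrite("pics/s1.png",cv2.resize(p["pixels"][150:310,260:460],None,fx=3.5,fy=3.5,interpolation=cv2.INTER_CUBIC))
E
```

```text
[ 523.05665379 -139.92025899  102.0197857 ] [0.80371981 0.09449543 0.25242641] 0.4984868445176921 [ 0.03544808 -0.00814399 -0.02095585]
```

View pics/s1.png

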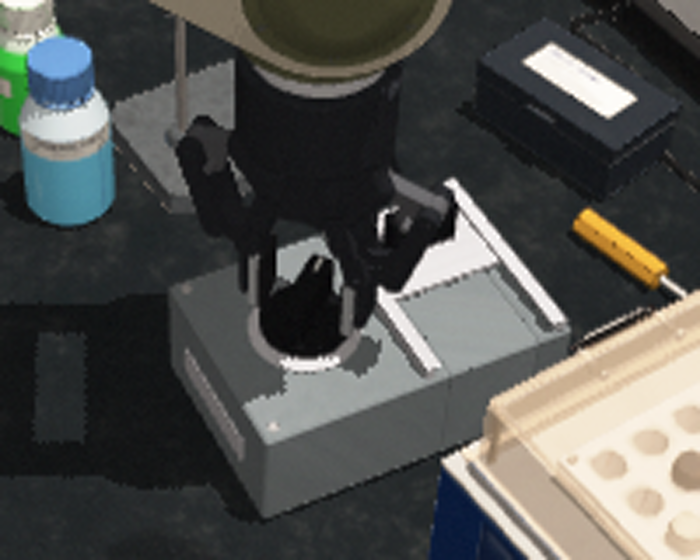

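The fingers straddle the wing, which is at about (320,280) in the crop. I'll close gently and check the loads.

Emit:
drive_tool(commands="0 -0.015 0 0 0 0 30;0 0 0 0 0 0 20;0 0 0 0 0 0 10;0 0 0 0 0 0 5;0 0 0 0 0 0 5;0 0 0 0 0 0 5;0 0 0 0 0 0 5", force=25)

```text
time_s: 3.93
eef_pos: [521.9, -140.0, 102.5]
ee_rot: [-0.001, 0.95, 0.312, -0.001]
force: [-9.1, 7.8, 10.7]
grip_width: 0.16
grip_force: 26.1
```

```bash
cat > st.py <<'E'
from rig import *; from h import *
s=sense(); M=R.from_quat(s["ee_rot"],scalar_first=True).as_matrix(); y=M[:,1]
print(s["time_s"],s["eef_pos"].round(1),"yaw %.3f"%np.arctan2(y[1],y[0]),"tilt",M[:2,2].round(3),"F",s["force"].round(1),"T",s["wrist_torque"].round(3),s["grip_width"],s["grip_force"],"j",s["joints"].round(2))
E
python3 st.py
```

```text
3.9333 [ 521.9 -140.   102.5] yaw -0.937 tilt [-0.002  0.002] F [-9.1  7.8 10.7] T [ 1.317  1.282 -0.083] 0.15959762901654947 26.054632365703583 j [-0.48  0.51  1.63  0.    1.01  0.46]
```

Emit:
drive_tool(commands="-0.012 0.014 0.012 0 0 0 5;0 0 0 0 0 0 5;0 0 0 0 0 0 5")

```text
time_s: 4.18
eef_pos: [521.6, -139.8, 102.7]
ee_rot: [0.0, 0.95, 0.312, 0.0]
force: [1.5, 1.7, -3.9]
grip_width: 0.16
grip_force: 26.5
```

```bash
python3 st.py
```

```text
4.1833 [ 521.6 -139.8  102.7] yaw -0.937 tilt [ 0.001 -0.   ] F [ 1.5  1.7 -3.9] T [ 0.103 -0.294  0.003] 0.15965905964333085 26.51012510061264 j [-0.48  0.5   1.63  0.    1.01  0.46]
```

Emit:
drive_tool(commands="0 0 0 0 0 -0.05 5;0 0 0 0 0 -0.05 5;0 0 0 0 0 0 5;0 0 0 0 0 0 5")

```text
time_s: 4.52
eef_pos: [521.5, -139.6, 102.7]
ee_rot: [-0.0, 0.962, 0.275, 0.0]
force: [0.7, 3.0, -1.2]
grip_width: 0.157
grip_force: 26.8
```

```bash
python3 st.py
```

```text
4.5167 [ 521.5 -139.6  102.7] yaw -1.014 tilt [0. 0.] F [ 0.7  3.  -1.2] T [ 0.428 -0.153  0.004] 0.15669551086230066 26.795672178268433 j [-0.48  0.5   1.63  0.    1.01  0.54]
```

Emit:
drive_tool(commands="0 0 0 0 0 -0.05 5;0 0 0 0 0 -0.05 5;0 0 0 0 0 -0.05 5;0 0 0 0 0 0 5;0 0 0 0 0 0 5")

```text
time_s: 4.93
eef_pos: [521.4, -139.4, 102.6]
ee_rot: [-0.0, 0.976, 0.218, -0.0]
force: [-0.4, 4.9, 0.8]
grip_width: 0.159
grip_force: 27.1
```

```bash
python3 st.py
```

```text
4.9333 [ 521.4 -139.4  102.6] yaw -1.131 tilt [-0.     0.001] F [-0.4  4.9  0.8] T [ 0.865  0.066 -0.042] 0.15870185279698232 27.111091911792755 j [-0.48  0.5   1.63  0.    1.01  0.65]
```

Emit:
drive_tool(commands="0 0 0 0 0 -0.05 5;0 0 0 0 0 -0.05 5;0 0 0 0 0 0 5;0 0 0 0 0 0 5")

```text
time_s: 5.27
eef_pos: [521.3, -139.2, 102.6]
ee_rot: [-0.001, 0.984, 0.179, -0.0]
force: [-0.9, 6.9, 0.8]
grip_width: 0.159
grip_force: 27.2
```

```bash
python3 st.py
```

```text
5.2667 [ 521.3 -139.2  102.6] yaw -1.210 tilt [-0.     0.001] F [-0.9  6.9  0.8] T [ 0.978  0.138 -0.091] 0.15894894478374413 27.194323539733887 j [-0.48  0.5   1.63  0.    1.01  0.73]
```

Emit:
drive_tool(commands="0 0 0 0 0 -0.05 5;0 0 0 0 0 0 5;0 0 0 0 0 0 5")

```text
time_s: 5.52
eef_pos: [521.3, -139.1, 102.6]
ee_rot: [-0.001, 0.987, 0.16, -0.0]
force: [-2.0, 7.5, 0.6]
grip_width: 0.155
grip_force: 27.2
```

```bash
python3 st.py
```

```text
5.5167 [ 521.3 -139.1  102.6] yaw -1.249 tilt [-0.001  0.001] F [-2.   7.5  0.6] T [1.162 0.184 0.096] 0.15544677750081354 27.22517877817154 j [-0.48  0.5   1.63  0.    1.01  0.77]
```

Emit:
drive_tool(commands="0 0 0 0 0 -0.05 5;0 0 0 0 0 0 5;0 0 0 0 0 0 5")

```text
time_s: 5.77
eef_pos: [521.3, -139.1, 102.6]
ee_rot: [-0.001, 0.99, 0.141, -0.0]
force: [-1.7, 8.5, 1.2]
grip_width: 0.157
grip_force: 27.3
```

```bash
python3 st.py
```

```text
5.7667 [ 521.3 -139.1  102.6] yaw -1.289 tilt [-0.001  0.001] F [-1.7  8.5  1.2] T [ 1.215  0.076 -0.029] 0.15696966090255868 27.26603776216507 j [-0.48  0.5   1.63  0.    1.01  0.81]
```

```bash
cat > st2.py <<'E'
from rig import *; from h import *
T=[];F=[]
for i in range(4):
    if i: capture("top")
    s=sense(); T.append(s["wrist_torque"][2]); F.append(s["force"])
M=R.from_quat(s["ee_rot"],scalar_first=True).as_matrix(); y=M[:,1]; a=np.arctan2(y[1],y[0])
print("%.2f"%s["time_s"],s["eef_pos"].round(1),"yaw %.3f q %.3f"%(a,-.891-a),"F",np.mean(F,0).round(1),"Tz %.3f"%np.mean(T),np.round(T,3))
E
python3 st2.py
```

```text
5.92 [ 521.2 -139.   102.6] yaw -1.288 q 0.397 F [-1.4  7.7  1.8] Tz -0.045 [-0.029 -0.049 -0.062 -0.041]
```

Emit:
drive_tool(commands="0.002 0.012 0 0 0 -0.05 5;0 0 0 0 0 0 5")

```text
time_s: 6.08
eef_pos: [521.3, -138.8, 102.6]
ee_rot: [0.0, 0.993, 0.121, -0.001]
force: [-5.9, 0.3, 1.9]
grip_width: 0.162
grip_force: 27.3
```

```bash
python3 st2.py
```

```text
6.23 [ 521.3 -138.8  102.6] yaw -1.328 q 0.437 F [-4.7  0.9  2.7] Tz -0.103 [-0.117 -0.112 -0.105 -0.078]
```

Emit:
drive_tool(commands="0 0 0 0 0 -0.05 5;0 0 0 0 0 0 5")

```text
time_s: 6.4
eef_pos: [521.3, -138.7, 102.6]
ee_rot: [-0.0, 0.995, 0.101, -0.001]
force: [-6.1, 1.8, 3.6]
grip_width: 0.157
grip_force: 27.5
```

```bash
python3 st2.py
```

```text
6.55 [ 521.3 -138.7  102.6] yaw -1.367 q 0.476 F [-5.7  1.5  3.3] Tz 0.020 [-0.022  0.055  0.043  0.006]
```

Emit:
drive_tool(commands="0 0 0 0 0 -0.05 5;0 0 0 0 0 0 5")

```text
time_s: 6.72
eef_pos: [521.2, -138.6, 102.6]
ee_rot: [-0.0, 0.997, 0.081, -0.001]
force: [-5.1, 2.0, 2.4]
grip_width: 0.156
grip_force: 27.5
```

```bash
python3 st2.py
```

```text
6.87 [ 521.3 -138.6  102.6] yaw -1.407 q 0.516 F [-5.5  1.7  3.3] Tz -0.123 [-0.109 -0.133 -0.139 -0.111]
```

Emit:
drive_tool(commands="0 0 0 0 0 -0.05 5;0 0 0 0 0 0 5")

```text
time_s: 7.03
eef_pos: [521.2, -138.5, 102.6]
ee_rot: [-0.0, 0.998, 0.062, -0.001]
force: [-5.6, 2.3, 4.3]
grip_width: 0.161
grip_force: 27.5
```

```bash
python3 st2.py
```

```text
7.18 [ 521.2 -138.5  102.6] yaw -1.446 q 0.555 F [-5.6  2.4  3.6] Tz -0.034 [-0.072 -0.012 -0.008 -0.045]
```

```bash
cat > st.py <<'E'
from rig import *; from h import *
s=sense(); M=R.from_quat(s["ee_rot"],scalar_first=True).as_matrix(); y=M[:,1]; a=np.arctan2(y[1],y[0])
print("%.2f q %.3f Tz %.3f"%(s["time_s"],-.891-a,s["wrist_torque"][2]),"F",s["force"].round(1),"x",s["eef_pos"].round(1))
E
```

Emit:
drive_tool(commands="-0.008 0.003 0 0 0 0 5;0 0 0 0 0 0 5;0 0 0 0 0 0 5;0 0 0 0 0 0 5", force=50)

```text
time_s: 7.52
eef_pos: [521.1, -138.5, 102.7]
ee_rot: [0.0, 0.998, 0.062, 0.0]
force: [-0.4, 0.9, 2.2]
grip_width: 0.148
grip_force: 52.8
```

```bash
python3 st.py
```

```text
7.52 q 0.556 Tz 0.116 F [-0.4  0.9  2.2] x [ 521.1 -138.5  102.7]
```

Emit:
drive_tool(commands="0 0 0 0 0 -0.025 5;0 0 0 0 0 -0.025 5")

```text
time_s: 7.68
eef_pos: [521.1, -138.4, 102.7]
ee_rot: [0.0, 0.999, 0.041, 0.0]
force: [0.7, 2.1, 2.7]
grip_width: 0.152
grip_force: 53.0
```

```bash
python3 st.py
```

```text
7.68 q 0.597 Tz 0.104 F [0.7 2.1 2.7] x [ 521.1 -138.4  102.7]
```

Emit:
drive_tool(commands="0 0 0 0 0 -0.025 5;0 0 0 0 0 -0.025 5")

```text
time_s: 7.85
eef_pos: [521.1, -138.3, 102.7]
ee_rot: [0.0, 1.0, 0.021, 0.0]
force: [0.6, 2.3, 3.4]
grip_width: 0.148
grip_force: 53.0
```

```bash
python3 st.py
```

```text
7.85 q 0.637 Tz 0.170 F [0.6 2.3 3.4] x [ 521.1 -138.3  102.7]
```

Emit:
drive_tool(commands="0 0 0 0 0 -0.025 5;0 0 0 0 0 -0.025 5")

```text
time_s: 8.02
eef_pos: [521.1, -138.2, 102.7]
ee_rot: [0.0, 1.0, 0.002, 0.0]
force: [-0.3, 3.5, 4.3]
grip_width: 0.151
grip_force: 53.2
```

```bash
python3 st.py
```

```text
8.02 q 0.676 Tz 0.130 F [-0.3  3.5  4.3] x [ 521.1 -138.2  102.7]
```

Emit:
drive_tool(commands="0 0 0 0 0 -0.025 5;0 0 0 0 0 -0.025 5")

```text
time_s: 8.18
eef_pos: [521.1, -138.1, 102.7]
ee_rot: [-0.0, 1.0, -0.018, 0.0]
force: [2.2, 4.2, 5.0]
grip_width: 0.149
grip_force: 53.3
```

```bash
python3 st.py
```

```text
8.18 q 0.715 Tz 0.108 F [2.2 4.2 5. ] x [ 521.1 -138.1  102.7]
```

Emit:
drive_tool(commands="0 0 0 0 0 -0.025 5;0 0 0 0 0 -0.025 5")

```text
time_s: 8.35
eef_pos: [521.1, -138.0, 102.7]
ee_rot: [-0.0, 0.999, -0.037, 0.0]
force: [1.4, 4.5, 5.7]
grip_width: 0.149
grip_force: 53.3
```

```bash
python3 st.py
```

```text
8.35 q 0.755 Tz 0.186 F [1.4 4.5 5.7] x [ 521.1 -138.   102.7]
```

Emit:
drive_tool(commands="-0.002 0.006 0.006 0 0 -0.025 5;0 0 0 0 0 -0.025 5")

```text
time_s: 8.52
eef_pos: [521.1, -137.9, 102.8]
ee_rot: [0.0, 0.998, -0.057, 0.001]
force: [5.6, 0.7, -1.8]
grip_width: 0.149
grip_force: 52.3
```

```bash
python3 st.py
```

```text
8.52 q 0.794 Tz 0.152 F [ 5.6  0.7 -1.8] x [ 521.1 -137.9  102.8]
```

Emit:
drive_tool(commands="0 0 0 0 0 -0.025 5;0 0 0 0 0 -0.025 5")

```text
time_s: 8.68
eef_pos: [521.1, -137.8, 102.8]
ee_rot: [0.0, 0.997, -0.077, 0.001]
force: [5.8, 1.6, -2.2]
grip_width: 0.149
grip_force: 52.3
```

```bash
python3 st.py
```

```text
8.68 q 0.833 Tz 0.133 F [ 5.8  1.6 -2.2] x [ 521.1 -137.8  102.8]
```

Emit:
drive_tool(commands="0 0 0 0 0 -0.025 5;0 0 0 0 0 -0.025 5")

```text
time_s: 8.85
eef_pos: [521.1, -137.7, 102.7]
ee_rot: [-0.0, 0.995, -0.096, 0.001]
force: [5.0, 2.0, -2.2]
grip_width: 0.15
grip_force: 52.3
```

```bash
python3 st.py
```

```text
8.85 q 0.873 Tz 0.187 F [ 5.   2.  -2.2] x [ 521.1 -137.7  102.7]
```

Emit:
drive_tool(commands="0 0 0 0 0 -0.025 5;0 0 0 0 0 -0.025 5")

```text
time_s: 9.02
eef_pos: [521.1, -137.6, 102.7]
ee_rot: [-0.0, 0.993, -0.116, 0.001]
force: [6.1, 4.2, -1.8]
grip_width: 0.148
grip_force: 52.3
```

```bash
python3 st.py
```

```text
9.02 q 0.912 Tz 0.139 F [ 6.1  4.2 -1.8] x [ 521.1 -137.6  102.7]
```

Emit:
drive_tool(commands="0 0 0 0 0 -0.025 5;0 0 0 0 0 -0.025 5")

```text
time_s: 9.18
eef_pos: [521.1, -137.5, 102.7]
ee_rot: [-0.0, 0.991, -0.135, 0.001]
force: [5.9, 4.1, -2.2]
grip_width: 0.152
grip_force: 52.3
```

```bash
python3 st.py
```

```text
9.18 q 0.951 Tz 0.146 F [ 5.9  4.1 -2.2] x [ 521.1 -137.5  102.7]
```

Emit:
drive_tool(commands="0 0 0 0 0 -0.025 5;0 0 0 0 0 -0.025 5")

```text
time_s: 9.35
eef_pos: [521.1, -137.4, 102.7]
ee_rot: [-0.0, 0.988, -0.155, 0.001]
force: [6.4, 3.8, -2.1]
grip_width: 0.15
grip_force: 52.3
```

```bash
python3 st.py
```

```text
9.35 q 0.990 Tz 0.150 F [ 6.4  3.8 -2.1] x [ 521.1 -137.4  102.7]
```

Emit:
drive_tool(commands="0.006 0.005 -0.002 0 0 -0.025 5;0 0 0 0 0 -0.025 5")

```text
time_s: 9.52
eef_pos: [521.3, -137.3, 102.7]
ee_rot: [0.0, 0.985, -0.174, -0.0]
force: [2.1, 1.5, 1.2]
grip_width: 0.153
grip_force: 52.7
```

```bash
python3 st.py
```

```text
9.52 q 1.029 Tz 0.143 F [2.1 1.5 1.2] x [ 521.3 -137.3  102.7]
```

Emit:
drive_tool(commands="0 0 0 0 0 -0.025 5;0 0 0 0 0 -0.025 5")

```text
time_s: 9.68
eef_pos: [521.3, -137.1, 102.7]
ee_rot: [-0.0, 0.981, -0.193, 0.0]
force: [3.3, 1.6, 0.8]
grip_width: 0.151
grip_force: 52.5
```

```bash
python3 st.py
```

```text
9.68 q 1.069 Tz 0.232 F [3.3 1.6 0.8] x [ 521.3 -137.1  102.7]
```

Emit:
drive_tool(commands="0 0 0 0 0 -0.025 5;0 0 0 0 0 -0.025 5")

```text
time_s: 9.85
eef_pos: [521.3, -137.1, 102.7]
ee_rot: [-0.0, 0.977, -0.213, 0.0]
force: [5.1, 3.6, -1.4]
grip_width: 0.151
grip_force: 52.4
```

```bash
python3 st.py
```

```text
9.85 q 1.108 Tz 0.127 F [ 5.1  3.6 -1.4] x [ 521.3 -137.1  102.7]
```

Emit:
drive_tool(commands="0 0 0 0 0 -0.025 5;0 0 0 0 0 -0.025 5")

```text
time_s: 10.02
eef_pos: [521.3, -137.0, 102.7]
ee_rot: [-0.0, 0.973, -0.232, 0.0]
force: [4.6, 2.9, -2.2]
grip_width: 0.151
grip_force: 52.3
```

```bash
python3 st.py
```

```text
10.02 q 1.147 Tz 0.121 F [ 4.6  2.9 -2.2] x [ 521.3 -137.   102.7]
```

Emit:
drive_tool(commands="0 0 0 0 0 -0.025 5;0 0 0 0 0 -0.025 5")

```text
time_s: 10.18
eef_pos: [521.4, -136.9, 102.7]
ee_rot: [-0.0, 0.968, -0.251, 0.0]
force: [4.5, 4.2, -1.9]
grip_width: 0.148
grip_force: 52.3
```

```bash
python3 st.py
```

```text
10.18 q 1.187 Tz 0.179 F [ 4.5  4.2 -1.9] x [ 521.4 -136.9  102.7]
```

Emit:
drive_tool(commands="0 0 0 0 0 -0.025 5;0 0 0 0 0 -0.025 5")

```text
time_s: 10.35
eef_pos: [521.4, -136.8, 102.7]
ee_rot: [-0.0, 0.963, -0.27, 0.0]
force: [5.6, 3.2, -1.8]
grip_width: 0.151
grip_force: 52.3
```

```bash
python3 st.py
```

```text
10.35 q 1.226 Tz 0.103 F [ 5.6  3.2 -1.8] x [ 521.4 -136.8  102.7]
```

Emit:
drive_tool(commands="0.006 0.005 -0.002 0 0 -0.025 5;0 0 0 0 0 -0.025 5")

```text
time_s: 10.52
eef_pos: [521.6, -136.7, 102.7]
ee_rot: [0.0, 0.957, -0.289, -0.0]
force: [0.9, 2.2, 2.2]
grip_width: 0.15
grip_force: 52.8
```

```bash
python3 st.py
```

```text
10.52 q 1.265 Tz -0.060 F [0.9 2.2 2.2] x [ 521.6 -136.7  102.7]
```

Emit:
drive_tool(commands="0 0 0 0 0 -0.025 5;0 0 0 0 0 -0.025 5")

```text
time_s: 10.68
eef_pos: [521.6, -136.6, 102.7]
ee_rot: [-0.0, 0.952, -0.307, -0.0]
force: [-0.5, 2.7, 2.4]
grip_width: 0.147
grip_force: 52.9
```

```bash
python3 st.py
```

```text
10.68 q 1.305 Tz 0.054 F [-0.5  2.7  2.4] x [ 521.6 -136.6  102.7]
```

Emit:
drive_tool(commands="0 0 0 0 0 -0.025 5;0 0 0 0 0 -0.025 5")

```text
time_s: 10.85
eef_pos: [521.7, -136.6, 102.7]
ee_rot: [0.0, 0.946, -0.326, -0.0]
force: [-0.5, 3.7, 2.7]
grip_width: 0.151
grip_force: 53.2
```

```bash
python3 st.py
```

```text
10.85 q 1.343 Tz 0.521 F [-0.5  3.7  2.7] x [ 521.7 -136.6  102.7]
```

Emit:
drive_tool(commands="0 0 0 0 0 -0.025 5;0 0 0 0 0 -0.025 5")

```text
time_s: 11.02
eef_pos: [521.8, -136.5, 102.7]
ee_rot: [-0.0, 0.939, -0.344, -0.0]
force: [0.1, 4.6, 2.8]
grip_width: 0.15
grip_force: 53.0
```

```bash
python3 st.py
```

```text
11.02 q 1.382 Tz 0.011 F [0.1 4.6 2.8] x [ 521.8 -136.5  102.7]
```

Emit:
drive_tool(commands="0 0 0 0 0 -0.025 5;0 0 0 0 0 -0.025 5")

```text
time_s: 11.18
eef_pos: [521.8, -136.4, 102.7]
ee_rot: [-0.0, 0.932, -0.363, -0.0]
force: [0.8, 5.4, 3.7]
grip_width: 0.149
grip_force: 53.1
```

```bash
python3 st.py
```

```text
11.18 q 1.423 Tz 0.130 F [0.8 5.4 3.7] x [ 521.8 -136.4  102.7]
```

Emit:
drive_tool(commands="0 0 0 0 0 -0.025 5;0 0 0 0 0 -0.025 5")

```text
time_s: 11.35
eef_pos: [521.9, -136.3, 102.7]
ee_rot: [-0.0, 0.925, -0.381, -0.0]
force: [-0.2, 5.1, 4.5]
grip_width: 0.154
grip_force: 53.0
```

```bash
python3 st.py
```

```text
11.35 q 1.462 Tz 0.101 F [-0.2  5.1  4.5] x [ 521.9 -136.3  102.7]
```

The dip shows at q of about 1.265 and the leap at about 1.343, gone by 1.38. That puts the notch centre near 1.30, so I'll turn back and approach it clockwise again.

Emit:
drive_tool(commands="0 0 0 0 0 0.05 5;0 0 0 0 0 0.05 5;0 0 0 0 0 0.05 5;0 0 0 0 0 0.05 5;0 0 0 0 0 0.05 5;0 0 0 0 0 0.025 5;0 0 0 0 0 -0.015 5;0 0 0 0 0 -0.015 5")

```text
time_s: 12.02
eef_pos: [521.6, -136.7, 102.7]
ee_rot: [0.0, 0.957, -0.291, -0.0]
force: [-3.0, 3.5, 5.1]
grip_width: 0.147
grip_force: 53.2
```

```bash
python3 st.py
```

```text
12.02 q 1.269 Tz -0.068 F [-3.   3.5  5.1] x [ 521.6 -136.7  102.7]
```

Emit:
drive_tool(commands="0 0 0 0 0 -0.02 5")

```text
time_s: 12.1
eef_pos: [521.7, -136.7, 102.7]
ee_rot: [0.0, 0.955, -0.298, -0.0]
force: [-1.8, 3.8, 5.3]
grip_width: 0.151
grip_force: 53.3
```

```bash
python3 st.py
```

```text
12.10 q 1.285 Tz 0.050 F [-1.8  3.8  5.3] x [ 521.7 -136.7  102.7]
```

Emit:
drive_tool(commands="0 0 0 0 0 -0.015 5")

```text
time_s: 12.18
eef_pos: [521.7, -136.6, 102.7]
ee_rot: [0.0, 0.953, -0.304, -0.0]
force: [-2.1, 3.4, 4.8]
grip_width: 0.149
grip_force: 53.3
```

```bash
python3 st.py
```

```text
12.18 q 1.297 Tz 0.022 F [-2.1  3.4  4.8] x [ 521.7 -136.6  102.7]
```

Emit:
drive_tool(commands="0 0 0 0 0 -0.01 5")

```text
time_s: 12.27
eef_pos: [521.7, -136.6, 102.7]
ee_rot: [0.0, 0.952, -0.307, -0.0]
force: [-3.4, 3.7, 4.8]
grip_width: 0.149
grip_force: 53.2
```

```bash
python3 st.py
```

```text
12.27 q 1.305 Tz 0.052 F [-3.4  3.7  4.8] x [ 521.7 -136.6  102.7]
```

Emit:
drive_tool(commands="0 0 0 0 0 0 20;0 0 0 0 0 0 30;0 0 0 0 0 0 50;0 0 0 0 0 0 50;0 0 0.2 0 0 0 50;0 0 0.3 0 0 0 50;0 0 0.3 0 0 0 40;0.1 0.2 0 0 0 0.118 0;0.15 0.3 0 0 0 0.118 0;0.2 0 0 0 0 0.118 0;0.2 0 0 0 0 0.118 0;0.22 0 0 0 0 0.118 0;0 0 0 0 0 0.118 0;0 0 0 0 0 0 0")

```text
time_s: 13.43
eef_pos: [609.3, -86.7, 182.0]
ee_rot: [0.0, 1.0, -0.032, -0.0]
force: [-0.3, -0.1, -0.1]
grip_width: 0.001
grip_force: 0.0
```

```bash
python3 st.py; python3 - <<'E'
from rig import *; from h import *
p=capture("scene"); cv2.imwrite("pics/s2.png",cv2.resize(p["pixels"][150:310,260:460],None,fx=3.5,fy=3.5,interpolation=cv2.INTER_CUBIC))
E
```

```text
13.43 q 0.743 Tz 0.025 F [-0.3 -0.1 -0.1] x [609.3 -86.7 182. ]
```

View pics/s2.png

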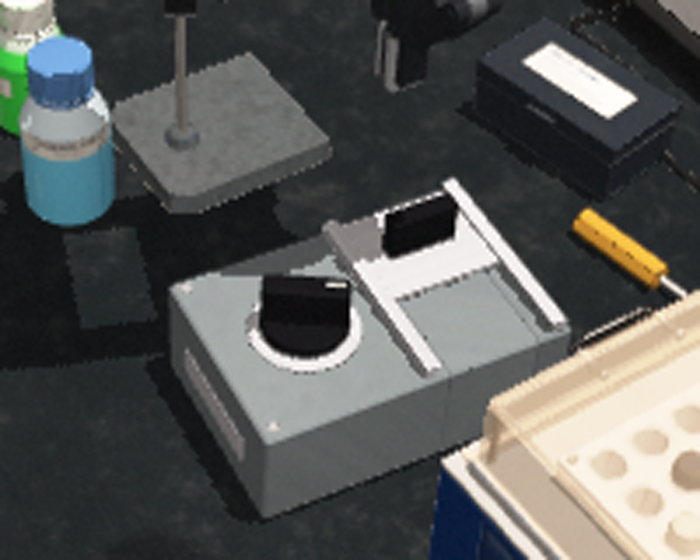

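The knob's wing has clearly turned, the handle is at (420,222) in the crop, and the gripper is above and to its left. I'll lower it and approach the handle gently from the left.

Emit:
drive_tool(commands="0 0 -0.35 0 0 0 0;0 0 -0.3 0 0 0 0;0 0 -0.18 0 0 0 0;0 0 0 0 0 0 0;-0.003 -0.04 0 0 0 0 0;0 0 0 0 0 0 0")

```text
time_s: 13.98
eef_pos: [609.1, -91.7, 101.5]
ee_rot: [0.001, 0.999, -0.034, 0.001]
force: [0.6, -0.4, 0.3]
grip_width: -0.001
grip_force: 0.0
```

Emit:
drive_tool(commands="-0.001 -0.02 0 0 0 0 0;0 0 0 0 0 0 0")

```text
time_s: 14.15
eef_pos: [609.0, -93.3, 101.2]
ee_rot: [0.0, 0.999, -0.034, 0.001]
force: [0.4, -0.1, 0.2]
grip_width: 0.001
grip_force: 0.0
```

Emit:
drive_tool(commands="-0.001 -0.02 0 0 0 0 0;0 0 0 0 0 0 0")

```text
time_s: 14.32
eef_pos: [608.5, -95.1, 100.3]
ee_rot: [0.0, 0.999, -0.033, 0.0]
force: [0.3, -0.3, -0.2]
grip_width: -0.006
grip_force: 0.0
```

Emit:
drive_tool(commands="-0.001 -0.015 0 0 0 0 0;0 0 0 0 0 0 0")

```text
time_s: 14.48
eef_pos: [608.3, -96.4, 99.8]
ee_rot: [0.0, 0.999, -0.033, 0.0]
force: [0.8, -0.0, -0.1]
grip_width: 0.005
grip_force: 0.0
```

Emit:
drive_tool(commands="-0.001 -0.015 0 0 0 0 0;0 0 0 0 0 0 0")

```text
time_s: 14.65
eef_pos: [608.1, -97.9, 99.7]
ee_rot: [0.0, 0.999, -0.033, 0.0]
force: [0.5, -0.4, 0.4]
grip_width: 0.0
grip_force: 0.0
```

Emit:
drive_tool(commands="-0.001 -0.015 0 0 0 0 0;0 0 0 0 0 0 0")

```text
time_s: 14.82
eef_pos: [608.0, -99.4, 99.6]
ee_rot: [0.0, 0.999, -0.033, -0.0]
force: [0.3, 0.9, 0.2]
grip_width: 0.003
grip_force: 0.0
```

Emit:
drive_tool(commands="-0.001 -0.015 0 0 0 0 0;0 0 0 0 0 0 0")

```text
time_s: 14.98
eef_pos: [607.9, -100.8, 99.7]
ee_rot: [-0.0, 0.999, -0.033, -0.0]
force: [0.4, 0.3, 0.8]
grip_width: 0.003
grip_force: 0.2
```

Emit:
drive_tool(commands="-0.001 -0.015 0 0 0 0 0;0 0 0 0 0 0 0")

```text
time_s: 15.15
eef_pos: [607.8, -102.3, 99.7]
ee_rot: [-0.0, 0.999, -0.033, -0.0]
force: [-0.8, 1.7, 0.4]
grip_width: 0.005
grip_force: 0.5
```

Emit:
drive_tool(commands="-0.001 -0.012 0 0 0 0 0;0 0 0 0 0 0 0")

```text
time_s: 15.32
eef_pos: [607.7, -103.5, 99.7]
ee_rot: [-0.0, 0.999, -0.033, -0.0]
force: [-0.4, 0.9, -0.2]
grip_width: -0.003
grip_force: 0.5
```

Emit:
drive_tool(commands="-0.001 -0.012 0 0 0 0 0;0 0 0 0 0 0 0")

```text
time_s: 15.48
eef_pos: [607.6, -104.7, 99.7]
ee_rot: [-0.0, 0.999, -0.033, -0.0]
force: [0.6, 1.1, 1.0]
grip_width: -0.0
grip_force: 0.5
```

Emit:
drive_tool(commands="-0.001 -0.01 0 0 0 0 0;0 0 0 0 0 0 0")

```text
time_s: 15.65
eef_pos: [607.5, -105.7, 99.7]
ee_rot: [-0.0, 0.999, -0.033, -0.0]
force: [-0.3, 0.7, 0.1]
grip_width: -0.002
grip_force: 0.5
```

Emit:
drive_tool(commands="-0.001 -0.01 0 0 0 0 0;0 0 0 0 0 0 0")

```text
time_s: 15.82
eef_pos: [607.4, -106.7, 99.7]
ee_rot: [0.0, 0.999, -0.033, -0.0]
force: [0.1, 0.7, -0.7]
grip_width: -0.002
grip_force: 0.5
```

Emit:
drive_tool(commands="-0.001 -0.01 0 0 0 0 0;0 0 0 0 0 0 0")

```text
time_s: 15.98
eef_pos: [607.3, -107.8, 99.7]
ee_rot: [0.0, 0.999, -0.033, 0.0]
force: [0.1, 2.0, -0.0]
grip_width: -0.002
grip_force: 0.5
```

Emit:
drive_tool(commands="-0.001 -0.01 0 0 0 0 0;-0.001 -0.01 0 0 0 0 0;0 0 0 0 0 0 0")

```text
time_s: 16.23
eef_pos: [607.1, -109.8, 99.7]
ee_rot: [0.0, 0.999, -0.033, 0.0]
force: [-1.0, 0.7, 0.6]
grip_width: -0.001
grip_force: 0.4
```

The cover slides freely at about 1 N. Continuing.

Emit:
drive_tool(commands="-0.002 -0.03 0 0 0 0 0;-0.002 -0.03 0 0 0 0 0;-0.002 -0.03 0 0 0 0 0;-0.002 -0.03 0 0 0 0 0;-0.002 -0.03 0 0 0 0 0;-0.002 -0.03 0 0 0 0 0;-0.002 -0.03 0 0 0 0 0;-0.002 -0.03 0 0 0 0 0;-0.002 -0.03 0 0 0 0 0;-0.002 -0.03 0 0 0 0 0;0 0 0 0 0 0 0")

```text
time_s: 17.15
eef_pos: [605.1, -140.3, 99.7]
ee_rot: [0.0, 0.999, -0.034, 0.0]
force: [-0.6, -0.1, -0.6]
grip_width: 0.003
grip_force: 0.0
```

Emit:
drive_tool(commands="-0.001 -0.02 0 0 0 0 0;-0.001 -0.02 0 0 0 0 0;0 0 0 0 0 0 0")

```text
time_s: 17.4
eef_pos: [605.0, -143.9, 99.7]
ee_rot: [0.0, 0.999, -0.033, 0.0]
force: [-0.0, 0.4, -0.2]
grip_width: 0.003
grip_force: 0.2
```

Emit:
drive_tool(commands="-0.001 -0.02 0 0 0 0 0;0 0 0 0 0 0 0")

```text
time_s: 17.57
eef_pos: [604.8, -145.8, 99.7]
ee_rot: [0.0, 0.999, -0.033, -0.0]
force: [-0.8, 0.3, -0.6]
grip_width: -0.0
grip_force: 0.3
```

Emit:
drive_tool(commands="-0.001 -0.02 0 0 0 0 0;0 0 0 0 0 0 0")

```text
time_s: 17.73
eef_pos: [604.7, -147.9, 99.7]
ee_rot: [0.0, 0.999, -0.033, -0.0]
force: [-0.5, 1.4, -0.0]
grip_width: -0.0
grip_force: 0.4
```

Emit:
drive_tool(commands="-0.001 -0.015 0 0 0 0 0;0 0 0 0 0 0 0")

```text
time_s: 17.9
eef_pos: [604.6, -149.3, 99.7]
ee_rot: [0.0, 0.999, -0.033, 0.0]
force: [-0.5, 1.7, 1.0]
grip_width: -0.001
grip_force: 0.4
```

Emit:
drive_tool(commands="-0.001 -0.01 0 0 0 0 0;0 0 0 0 0 0 0")

```text
time_s: 18.07
eef_pos: [604.5, -150.2, 99.7]
ee_rot: [0.0, 0.999, -0.033, 0.0]
force: [-0.3, 1.4, -0.1]
grip_width: 0.004
grip_force: 0.5
```

Emit:
drive_tool(commands="-0.001 -0.01 0 0 0 0 0;0 0 0 0 0 0 0")

```text
time_s: 18.23
eef_pos: [604.5, -150.5, 99.7]
ee_rot: [-0.001, 0.999, -0.033, 0.0]
force: [-0.5, 5.0, 0.6]
grip_width: 0.001
grip_force: 2.3
```

Force rises to 5 N at y of about -150.5, which is the end stop after 50 mm of travel. Backing off and lifting away.

Emit:
drive_tool(commands="0.003 0.05 0 0 0 0 0;0.005 0.1 0 0 0 0 0;0 0 0.3 0 0 0 0;0 0 0.4 0 0 0 0;0 0 0.4 0 0 0 0;-0.3 0.2 0 0 0 0 0;-0.4 0.1 0 0 0 0 0;-0.4 0 0 0 0 0 0;0 0 0 0 0 0 0;0 0 0 0 0 0 0")

```text
time_s: 19.07
eef_pos: [494.1, -105.4, 210.2]
ee_rot: [0.0, 0.999, -0.033, 0.0]
force: [1.1, -0.8, 0.8]
grip_width: -0.004
grip_force: 0.0
```

```bash
python3 st.py; python3 - <<'E'
from rig import *; from h import *
p=capture("scene"); cv2.imwrite("pics/s3.png",cv2.resize(p["pixels"][150:410,210:460],None,fx=2.3,fy=2.3,interpolation=cv2.INTER_CUBIC))
E
```

```text
19.07 q 0.747 Tz 0.025 F [ 1.1 -0.8  0.8] x [ 494.1 -105.4  210.2]
```

View pics/s3.png

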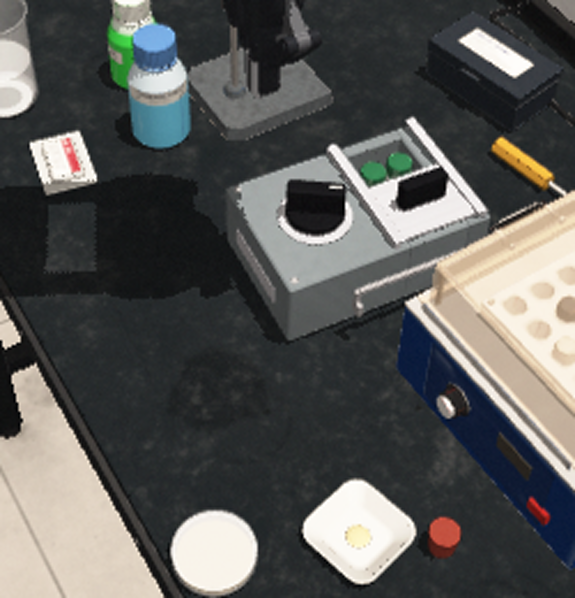

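The cover is fully open, with both green-capped vials showing at about (385,168). The handle is at (422,188), and the bottle, dish and sachet look undisturbed.

```bash
python3 -c "from rig import *; print(finish_job())"
```

```text
the job is handed in; nothing more can be done
None
```

I found the notch at about 1.30 rad, slid the cover to its stop (about 50 mm) with about 5 N at most, left the bottle, dish and sachet where they were, and handed the job in; no verdict came back.

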